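# Load the long battery stick into the sloped spring-contact dock

## Robot

A 6-joint arm with a two-finger parallel gripper is mounted at the origin on the work surface; the furniture and walls round the work are solid. World frame = base frame: x ahead of the robot, y to its left, z up, the work surface at z = 0. Lengths are in m, angles in rad, forces in N, time in s.
With the tool pointing down it reaches from about 0.3 to 0.775 m from the base axis. Payload 14.6 kg.
Tool frame: the origin (TCP) lies at the very end of the fingers, on their centre line; the grasp point (between the pads) lies 19 mm behind it; z points along the fingers, y is the line along which they close (so a half turn about z gives the same grasp; the last joint's range is limited). The gripper opens to 94 mm and grips with 3 to 60 N. Pads are 16 mm wide; open, the fingers measure 119 mm over their backs; the gripper's body (75 mm by 177 mm) begins 78 mm behind the grasp point.
Start: joints at [-1.265, 0.3, 1.521, -0, 1.321, -0.067], TCP at [0.2, -0.512, 0.205] pointing down, gripper open.
Joint ranges: [-3.03, 3.03], [-0.79, 2.21], [0.23, 2.52], [-1.04, 4.18], [0, 3.07], [-2.55, 2.55]. Speed limits (rad/s): [2.22, 2.22, 2.57, 3.14, 3.14, 3.14].

## Interface

Orientations are given as [roll, pitch, yaw] about the fixed x, y, z axes, in that order (R = Rz(yaw) Ry(pitch) Rx(roll)).
In Python, from station import ctrl, camera, camera_info, finder gives the robot as it stands.
- The arm moves only by the tool carry_out, never from a script. Its argument "motion" is a list of rows, each a list of 2 entries, a list of its own where there are three numbers: the shift along the tool's x, y, z as a fraction of full scale, then the turn about the tool's z as a fraction of full scale. A call has 1 to 12 rows; each row is the pose to reach, as a shift and turn from the pose commanded when the call began, along the tool's axes at that moment, turning the shorter way round; what a row does not reach only later rows make up. Full scale, the value 1, is 200 mm for a shift and 360 degrees for a turn. A row lasts 1/10 s, in which the tool goes at most 50 mm and 8.59 degrees, less where a joint would pass 70% of its speed; a pose out of reach is approached as far as the arm can. A call with a number of a shift or a turn outside -1 to 1 is refused whole. A call with a gripper value outside its range is refused whole. "hand" is the closure, from -1 (fully open) to 1 (shut), set as the call begins (left out, the last holds). The fingers move at their own pace and stop on an object; "force" is the grip in N (left out, the last holds). Time passes only in rows, so rows that repeat a pose let the fingers close. It gives the time, the measured TCP pose, the force, the opening and the grip force at its end, in the units of the state.
- ctrl.get_obs(): the state, without advancing time (a new reading comes with each control period).
- camera(name): name is "scene" or "top" or "wrist"; returns (picture, depth): 420x560x3 uint8, blue, green, red; 420x560 float32, m along the optical axis (not along the pixel's ray), 0 where there is no reading.
- camera_info(name): a dict with "camera_matrix" (3x3 intrinsics, pixels), "origin" and "attitude" of the camera in the world. Camera axes: x right, y down, z forward; pixel columns grow to the right and rows downward; lengths in m; the calibration is good to about 2 mm. A picture is of the moment at which its call begins: read the wrist's pose just before it. camera_info takes no time and is no camera call; for the wrist camera it gives the pose at the moment of the call.
- ctrl.hand_in(): hands the job in; it is judged then, once.
Trained networks look in the newest picture that a camera, given by its name, has taken for a name from the list of things; names that differ only in an ending like _2 or _b are one class to them, and where a whole thing is asked for, a point or a joint stands for the part that bears it (a point fixed in the world has none). Each returns a list of dicts, best first, with "conf" (0 to 1); they miss things now and then, are a little off and sometimes report something else, mostly with a low value. They report only what shows in the picture. A call takes as long as a camera call.
- finder.boxes_of(camera, query): "location" ([column, row] in pixels, amid what is visible of it).
- finder.cut_out(camera, query): "mask" (420x560 bool, what is visible of it) and "location" ([column, row] in pixels, amid what is visible of it).
- finder.pinpoint(camera, query): "location" ([column, row] in pixels: a listed point, or the origin of a listed thing).
The state is a dict: "time_s": time; "qpos": joint angles; "joint_vel": joint speeds; "tau": joint torques, N m; "ee_pos": TCP position; "eef_rot": TCP orientation; "force": force on the tool from outside, world axes, zero at the start; "moment": the same for the moment, N m; "grip_width": finger opening in m; "grip_force": force on a finger pad.
Only numpy, scipy, OpenCV 4.12 (cv2) and the standard library are available. Lean on these libraries where they do the work, as an engineer would, in place of code of your own. Each camera call takes 0.05 s, during which the arm holds its last target. There are 200 camera calls.

## Task

Fit the long battery stick into the sloped battery dock for the water meter: with its button end held up clear of the upper end wall, push its flat end down-slope against the coil spring, then let the button end down behind the wall so that the stick lies fully home in both saddles, held by the spring with its button on the fixed contact. Let go of it, and leave the short stick and the other loose things where they are.

Things in the scene. Friction and masses are not known exactly. Their poses are not given: they have to be found in the camera images.
- long_stick: round grey battery stick, 34 mm diameter, 130 mm long, about 0.24 kg: a button 12 mm in diameter and 4 mm long at one end, a flat face at the other. Lies level on one of two identical black rests, axis 32 mm above the table. Origin: on its axis, halfway. x runs along it to the button; y, z turn as it rolls. Its middle 54 mm is free for fingers down to 7 mm above the table
- long_stick_button (a point): centre of the end face of the long stick's button (65 mm from the stick's origin)
- short_stick: grey battery stick of the same make and diameter (34 mm) but only 80 mm long, with a button as well; lies on the other rest. Not for this dock: leave it alone. Origin halfway along its axis, x towards its button
- rest_a: low black rest under the long stick, fixed: base plate 84 x 46 x 6 mm with two ribs with 28 mm high horns at 32 mm either side of the middle; x runs along the stick. Origin: centre of its underside on the table
- rest_b: the same rest, under the short stick
- trough: sloped trough of the dock (fixed, on a grey base plate 176 x 96 mm). Origin: middle of the trough on the saddle floor, 85 mm above the table. x runs along it up the slope (20 degrees above level, away from the robot), y level across, z square to the slope. A seated stick has its button up-slope, its axis at z = 17 mm and its origin at about x = 0, y = 0
- saddles (a point): same point as the trough's origin, with its axes. Trough frame, mm: two black saddles with floors at z = 0, x from -73 to -35 and 36 to 70, each between lips at y = +-19.5 that reach z = 19. Between them, x from -35 to 36, there are no lips and the grey back plate lies at z = -14: room for fingers
- contact (a point): middle of the face of the fixed brass contact at the trough's upper end: trough x = 64.5, z = 13 mm. It is on a black end wall, 52 mm wide, 10 mm thick, whose top is at trough z = 22 mm. Axes as the trough's
- disc (a point): centre of the face of the coil spring's steel contact disc (28 mm in diameter) at the trough's lower end: trough x = -51 mm when free, z = 17 mm. The disc moves down-slope (-x), at most 26 mm. The black spring housing behind it begins at trough x = -80 mm and reaches z = 37 mm
- coil (a joint): how far the spring's disc is pressed in, in m: 0 free, 0.026 at the stop, 0.0135 with the stick seated. About 2 N at 0, 7 N with the stick seated, 11 N at the stop
- strips_box: flat red carton 59 x 98 x 32 mm, a bystander. Origin: centre of its underside
- cup: clear measuring cup 89 mm high with a side handle, a bystander. Origin: centre of its underside

How it is judged:
By the outcome, as a careful person would: the job done as asked, in the order asked, and still so for the second after the job is handed in, with the robot touching nothing.
It also fails if it takes over 38 s, if anything falls off the work surface, if the arm or the gripper's body presses on something with over 40 N, if the wrist force passes 120 N, or if a joint passes its speed limit or range.

## Working session

There is one attempt and no reset: what is moved stays moved. The work goes in short steps, Python scripts to look and compute and a tool call to move; the robot and the scene stay as the last step left them, time stands still between calls to the robot, and variables do not carry over. Pictures are saved under pics/ and viewed, at most 10 in all, crops included, and the job is handed in when it is done.

Besides the shell and the picture viewer there is one more tool, called after "Call:" by a JSON object that holds its "method" and its "body". carry_out: Moves the arm, as the interface text tells. Its arguments: {"type":"object","properties":{"motion":{"type":"array","items":{"type":"array"}},"hand":{"type":"number"},"force":{"type":"number"}},"required":["motion"]}

```bash
mkdir -p pics; ls; cat > h.py <<'E'
import numpy as np, cv2
from station import ctrl, camera, camera_info, finder
from scipy.spatial.transform import Rotation as R
np.set_printoptions(precision=4,suppress=True)
def att(i):
    a=np.array(i["attitude"]); 
    return a if a.shape==(3,3) else (R.from_euler('xyz',a).as_matrix() if a.size==3 else None)
def pts(name,depth,mask,info=None):
    i=info or camera_info(name); K=np.array(i["camera_matrix"])
    v,u=np.nonzero(mask&(depth>0)); d=depth[v,u]
    P=np.c_[(u-K[0,2])/K[0,0]*d,(v-K[1,2])/K[1,1]*d,d]
    return P@att(i).T+np.array(i["origin"])
E
python3 - <<'E'
from h import *
for n in ("top","scene"):
    i=camera_info(n); print(i)
    p,d=camera(n); cv2.imwrite(f"pics/{n}0.png",p); np.save(f"{n}0.npy",d)
    for q in ("long_stick","short_stick","rest_a","trough","cup","strips_box"):
        for r in finder.cut_out(n,q)[:2]:
            P=pts(n,d,r["mask"]); print(n,q,round(r["conf"],2),r["location"],np.median(P,0) if len(P) else 0, np.percentile(P,98,0) if len(P) else 0)
    for q in ("long_stick_button","contact","disc","long_stick","trough"):
        print(n,q,[(round(r["conf"],2),r["location"]) for r in finder.pinpoint(n,q)[:2]])
print(ctrl.get_obs())
E
```

```text
pics
{'camera_matrix': array([[382.3261,   0.    , 272.73  ],
       [  0.    , 382.3261, 202.3917],
       [  0.    ,   0.    ,   1.    ]]), 'origin': array([ 0.4258, -0.0455,  0.955 ]), 'attitude': array([-2.9267,  0.007 , -1.712 ])}
top long_stick 0.68 [352.3, 238.9] [ 0.5083 -0.2395  0.0453] [ 0.5678 -0.2195  0.0502]
top short_stick 0.78 [284.4, 239.6] [ 0.5295 -0.082   0.0459] [ 0.5643 -0.0631  0.0504]
top rest_a 0.64 [278.4, 248.3] [ 0.5105 -0.0652  0.0067] [ 0.5478 -0.0593  0.0311]
top rest_a 0.45 [342.0, 242.8] [ 0.5122 -0.2251  0.0062] [ 0.5473 -0.2143  0.0289]
top trough 0.7 [200.1, 221.2] [0.5983 0.1092 0.0788] [0.693  0.1435 0.1297]
top trough 0.37 [341.2, 180.2] [ 0.653  -0.2399  0.0309] [ 0.6866 -0.1932  0.0343]
top cup 0.98 [284.8, 174.5] [ 0.6892 -0.1052  0.0387] [ 0.715  -0.0693  0.0883]
top long_stick_button [(0.59, [283.4, 238.3]), (0.57, [348.7, 211.1])]
top contact [(0.8, [193.6, 185.9])]
top disc [(0.48, [196.6, 236.1])]
top long_stick [(0.78, [357.3, 239.0])]
top trough [(0.64, [194.9, 213.1])]
{'camera_matrix': array([[425.4254,   0.    , 279.0178],
       [  
[... 1030 characters left out ...]
e long_stick_button [(0.75, [324.2, 182.1])]
scene contact [(0.97, [190.9, 239.9])]
scene disc [(0.66, [237.2, 285.4])]
scene long_stick [(0.91, [348.2, 197.1])]
scene trough [(0.55, [217.7, 269.2]), (0.54, [348.3, 198.3])]
{'time_s': 1.2, 'qpos': array([-1.2646,  0.2999,  1.521 ,  0.    ,  1.3207, -0.0666]), 'joint_vel': array([-0.0009, -0.0007,  0.0014,  0.0007, -0.    ,  0.0002]), 'tau': array([ -0.0027, -53.1665, -35.2919,   0.0708,   0.0214,   0.    ]), 'ee_pos': array([ 0.2003, -0.5122,  0.2055]), 'eef_rot': array([-3.1416, -0.    ,  0.3728]), 'force': array([-0.4699, -0.2429,  0.5974]), 'moment': array([-0.006 , -0.0143,  0.0163]), 'grip_force': 0.0, 'grip_width': 0.09424567375160113}
```

View images.

```bash
python3 - <<'E'
import cv2,numpy as np
a=cv2.imread("pics/top0.png")[130:320,130:450]; b=cv2.imread("pics/scene0.png")[130:350,130:450]
cv2.imwrite("pics/v1.png",np.vstack([cv2.resize(a,None,fx=1.7,fy=1.6),cv2.resize(b,None,fx=1.7,fy=1.3)]))
E
```

```text
(no output)
```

View pics/v1.png

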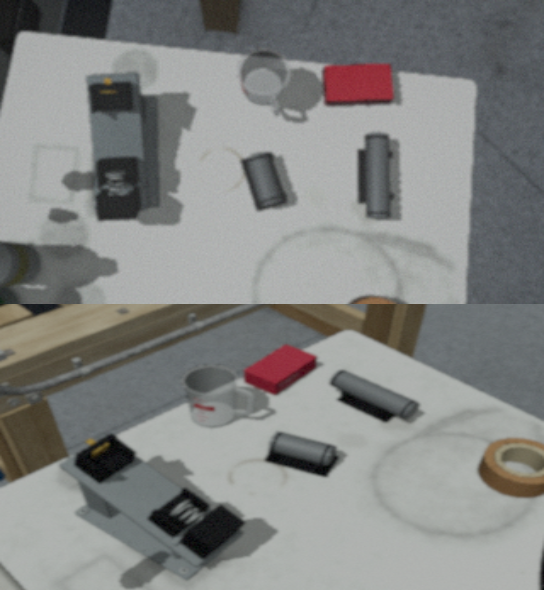

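View pics/scene0.png

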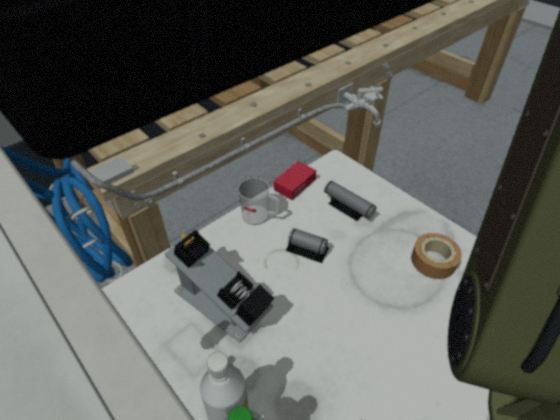

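```bash
cat >> h.py <<'E'
def ray(name,uv,z,info=None):
    i=info or camera_info(name); K=np.array(i["camera_matrix"])
    d=att(i)@np.linalg.solve(K,[uv[0],uv[1],1.]); o=np.array(i["origin"])
    return o+d*(z-o[2])/d[2]
def axis(P,zmin,zmax):
    P=P[(P[:,2]>zmin)&(P[:,2]<zmax)]
    c,(w,h),a=cv2.minAreaRect(P[:,:2].astype(np.float32))
    m=P.mean(0); u=np.linalg.svd(P[:,:2]-m[:2],full_matrices=False)[2][0]; u=u*np.sign(u[0])
    t=(P[:,:2]-m[:2])@u; lo,hi=np.percentile(t,[.7,99.3])
    return m[:2]+u*lo,m[:2]+u*hi,np.degrees(np.arctan2(u[1],u[0])),np.array(c),(w,h,a)
E
python3 - <<'E'
from h import *
d=np.load("top0.npy")
for n in ("top","scene"):
    d=np.load(n+"0.npy"); P=pts(n,d,d>0)
    m=(P[:,2]>.044)&(P[:,2]<.06)&(abs(P[:,0]-.5)<.09)
    print(n,"long",axis(P[m&(abs(P[:,1]+.235)<.04)],.044,.06))
    print(n,"short",axis(P[m&(abs(P[:,1]+.08)<.035)],.044,.06))
uv=dict(top=dict(contact=(193.6,185.9),disc=(196.6,236.1),trough=(194.9,213.1)),scene=dict(contact=(190.9,239.9),disc=(237.2,285.4),trough=(217.7,269.2)))
for n in uv:
    for k,z in dict(contact=.1193,disc=.0835,trough=.085).items(): print(n,k,ray(n,uv[n][k],z))
    print("button",ray(n,dict(top=(348.7,211.1),scene=(324.2,182.1))[n],.032))
    # dock points
    d=np.load(n+"0.npy"); P=pts(n,d,d>0); q=P[(P[:,2]>.06)&(P[:,2]<.2)&(abs(P[:,1]-.11)<.08)&(P[:,0]>.45)&(P[:,0]<.75)]
    print(axis(q,.06,.2))
E
```

```text
top long (array([ 0.4473, -0.2322]), array([ 0.5698, -0.2521]), np.float64(-9.259838533402718), array([ 0.5085, -0.2427]), (0.026225129142403603, 0.124598428606987, 79.55084228515625))
top short (array([ 0.4887, -0.0883]), array([ 0.5627, -0.076 ]), np.float64(9.448966170238009), array([ 0.5255, -0.0822]), (0.07602890580892563, 0.025634614750742912, 9.924952507019043))
scene long (array([ 0.4454, -0.2282]), array([ 0.5675, -0.2486]), np.float64(-9.468988101751053), array([ 0.5068, -0.2397]), (0.028957193717360497, 0.12543027102947235, 80.59571075439453))
scene short (array([ 0.4857, -0.0844]), array([ 0.5601, -0.0728]), np.float64(8.838365774409763), array([ 0.5234, -0.0806]), (0.07630877196788788, 0.027654597535729408, 9.204131126403809))
top contact [0.6704 0.1064 0.1193]
top disc [0.5614 0.1177 0.0835]
top trough [0.6151 0.116  0.085 ]
button [ 0.5779 -0.249   0.032 ]
(array([0.493 , 0.1222]), array([0.6977, 0.1007]), np.float64(-6.011392652601072), array([0.5959, 0.113 ]), (0.07269266247749329, 0.210519939661026, 85.02912139892578))
scene contact [0.6681 0.0988 0.1193]
scene disc [0.5546 0.1135 0.0835]
scene trough [0.6047 0.1056 0.085 ]
button [ 0.5836 -0.2601  0.032 ]
(array([0.4906, 0.123 ]), array([0.6945, 0.1101]), np.float64(-3.6133861329152044), array([0.594 , 0.1126]), (0.07223749905824661, 0.21084944903850555, 84.63555908203125))
```

```bash
cat >> h.py <<'E'
def go(x,y,z,yawdeg,frm=None):
    o=ctrl.get_obs(); p,r=(np.array(o["ee_pos"]),np.array(o["eef_rot"])) if frm is None else frm
    Rm=R.from_euler('xyz',r).as_matrix(); s=Rm.T@(np.array([x,y,z])-p)/.2
    t=(r[2]-np.radians(yawdeg)+np.pi)%(2*np.pi)-np.pi
    print("shift",s,"turn",t/2/np.pi,"t",o["time_s"])
E
python3 -c "
from h import *
go(.51,-.243,.205,-9.4)"
```

```text
shift [ 1.9323 -0.6896  0.0023] turn 0.08544718702155685 t 1.2
```

Call:
{"method": "carry_out", "body": {"motion": [[[0.25,-0.09,0],0.02],[[0.5,-0.18,0],0.04],[[0.75,-0.27,0],0.06],[[0.97,-0.345,0],0.0854],[[0.97,-0.345,0],0.0854]], "hand": -1}}

```text
time_s: 1.7
ee_pos: [0.3584, -0.3748, 0.2057]
eef_rot: [-3.141, -0.001, -0.166]
force: [-0.1, -0.5, -0.7]
grip_width: 0.094
grip_force: 0.0
```

```bash
python3 -c "
from h import *
go(.48,-.238,.205,-9.4)"
```

```text
shift [ 0.4865 -0.775   0.0037] turn -0.00033943845528897716 t 1.7
```

Call:
{"method": "carry_out", "body": {"motion": [[[0.12,-0.19,0],0],[[0.24,-0.38,0],0],[[0.36,-0.57,0],0],[[0.486,-0.775,0],0],[[0.486,-0.775,0],0],[[0.486,-0.775,0],0]]}}

```text
time_s: 2.3
ee_pos: [0.4773, -0.2396, 0.2053]
eef_rot: [3.142, 0.0, -0.162]
force: [0.7, 0.6, 0.1]
grip_width: 0.0941
grip_force: 0.0
```

```bash
python3 - <<'E'
from h import *
o=ctrl.get_obs(); i=camera_info("wrist"); p,d=camera("wrist"); cv2.imwrite("pics/w1.png",p)
print(o["ee_pos"],o["eef_rot"],i["origin"],i["attitude"])
P=pts("wrist",d,d>0,i)
print(axis(P[(abs(P[:,1]+.242)<.04)&(abs(P[:,0]-.51)<.1)],.044,.06))
for q in ("long_stick_button","long_stick"):
    print(q,[(round(r["conf"],2),r["location"],ray("wrist",r["location"],.032,i)) for r in finder.pinpoint("wrist",q)[:3]])
E
```

```text
[ 0.4773 -0.2396  0.2053] [ 3.1415  0.0003 -0.1617] [ 0.5411 -0.2498  0.3852] [ 2.9139  0.0002 -1.7323]
(array([ 0.4477, -0.231 ]), array([ 0.5698, -0.2514]), np.float64(-9.494107188334294), array([ 0.5081, -0.2409]), (0.026550576090812683, 0.1261054128408432, 80.58787536621094))
long_stick_button [(0.73, [274.2, 98.4], array([ 0.5726, -0.2521,  0.032 ]))]
long_stick [(0.65, [276.0, 164.6], array([ 0.5114, -0.2438,  0.032 ]))]
```

View pics/w1.png

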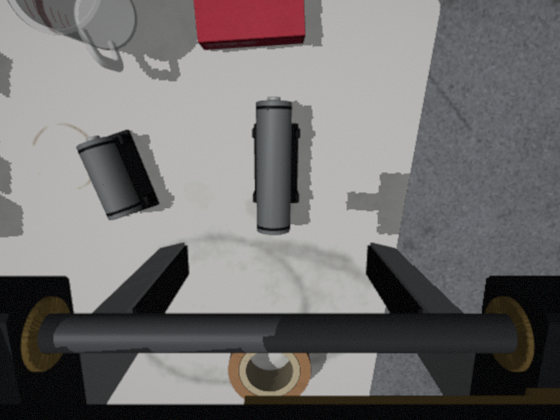

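```bash
python3 -c "
from h import *
go(.5265,-.2441,.014,-9.4)"
```

```text
shift [ 0.2496 -0.0267  0.9572] turn -0.00017697389744132067 t 2.45
```

Call:
{"method": "carry_out", "body": {"motion": [[[0.12,-0.015,0.15],0],[[0.25,-0.027,0.38],0],[[0.25,-0.027,0.6],0],[[0.25,-0.027,0.8],0],[[0.25,-0.027,0.9],0],[[0.25,-0.027,0.957],0],[[0.25,-0.027,0.957],0],[[0.25,-0.027,0.957],0]]}}

```text
time_s: 3.25
ee_pos: [0.5276, -0.2438, 0.0153]
eef_rot: [3.141, -0.002, -0.165]
force: [0.1, 0.0, 0.2]
grip_width: 0.0941
grip_force: 0.0
```

Call:
{"method": "carry_out", "body": {"motion": [[[0,0,0.007],0],[[0,0,0.007],0],[[0,0,0.007],0],[[0,0,0.007],0],[[0,0,0.007],0],[[0,0,0.007],0],[[0,0,0.007],0],[[0,0,0.007],0]], "hand": 1, "force": 5}}

```text
time_s: 4.05
ee_pos: [0.5273, -0.2433, 0.0127]
eef_rot: [3.141, -0.0, -0.164]
force: [-2.1, -8.8, 0.5]
grip_width: 0.0341
grip_force: 5.0
```

Call:
{"method": "carry_out", "body": {"motion": [[[0,0,-0.03],0],[[0,0,-0.08],0],[[0,0,-0.14],0],[[0,0,-0.2],0],[[0,0,-0.2],0],[[0,0,-0.2],0]]}}

```text
time_s: 4.65
ee_pos: [0.5274, -0.2431, 0.0531]
eef_rot: [3.141, -0.001, -0.164]
force: [-0.5, 0.3, -1.8]
grip_width: 0.0334
grip_force: 5.0
```

```bash
cat >> h.py <<'E'
def stick(name,xy,rad=.1,zmin=.0):
    # 3D axis line of stick from mask
    i=camera_info(name); p,d=camera(name); r=finder.cut_out(name,"long_stick")
    for c in r:
        P=pts(name,d,cv2.erode(c["mask"].astype(np.uint8),np.ones((3,3)))>0,i)
        P=P[np.linalg.norm(P[:,:2]-xy,axis=1)<rad]
        if len(P)<60: continue
        m=np.median(P,0); u=np.linalg.svd(P-P.mean(0),full_matrices=False)[2][0]; u*=np.sign(u[0]); t=(P-m)@u
        print(name,c["conf"],len(P),"mid",m,"pitch",np.degrees(np.arcsin(u[2])),"yaw",np.degrees(np.arctan2(u[1],u[0])),"ends",m+u*t.min(),m+u*t.max())
    return p
E
python3 - <<'E'
from h import *
print(ctrl.get_obs()["grip_width"])
for n in ("scene","wrist","top"): cv2.imwrite(f"pics/l_{n}.png",stick(n,(.51,-.24)))
E
```

```text
0.03343943778877968
scene 0.87 458 mid [ 0.49   -0.2286  0.0599] pitch 35.623334107582075 yaw -13.303303431076175 ends [ 0.457  -0.2208  0.0356] [ 0.5282 -0.2376  0.0881]
scene 0.32 306 mid [ 0.5149 -0.2355  0.0081] pitch -3.2753652111759703 yaw -25.426153509176388 ends [ 0.4753 -0.2167  0.0106] [ 0.5411 -0.248   0.0065]
wrist 0.74 9463 mid [ 0.5486 -0.2453  0.0944] pitch 25.832768096869383 yaw -9.208749880062614 ends [ 0.4506 -0.2294  0.0464] [ 0.5645 -0.2479  0.1022]
```

Call:
{"method": "carry_out", "body": {"motion": [[[0,0,-0.03],0],[[0,0,-0.06],0],[[0,0,-0.06],0],[[0,0,-0.06],0]]}}

```text
time_s: 5.35
ee_pos: [0.5274, -0.2432, 0.065]
eef_rot: [3.141, -0.001, -0.164]
force: [0.3, -0.2, -2.0]
grip_width: 0.0331
grip_force: 5.0
```

```bash
python3 - <<'E'
from h import *
for n in ("wrist","scene"): cv2.imwrite(f"pics/m_{n}.png",stick(n,(.51,-.24)))
E
```

```text
wrist 0.62 8286 mid [ 0.5509 -0.2462  0.1114] pitch 24.37042100497615 yaw -9.077904119527508 ends [ 0.4948 -0.2372  0.0856] [ 0.5628 -0.2481  0.1168]
scene 0.85 451 mid [ 0.4925 -0.229   0.0662] pitch 43.13806663582305 yaw -14.171262698198445 ends [ 0.4622 -0.2214  0.0369] [ 0.5292 -0.2383  0.1016]
scene 0.46 367 mid [ 0.5193 -0.2355  0.0081] pitch 0.3249776089955936 yaw -22.811780325287845 ends [ 0.4754 -0.2171  0.0078] [ 0.5481 -0.2476  0.0082]
```

View pics/m_scene.png

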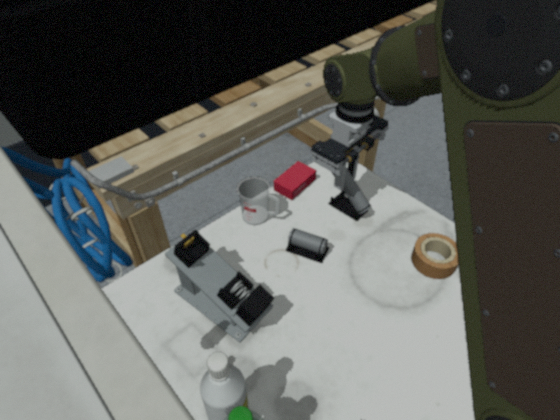

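```bash
cat >> h.py <<'E'
from scipy.optimize import least_squares
def cyl(names=("wrist","scene"),R0=.017,pitch0=.65):
    """axis of held stick in tool frame: lateral offset, height at grasp point vs grasp point, pitch, yaw err"""
    o=ctrl.get_obs(); Rm=R.from_euler('xyz',o["eef_rot"]).as_matrix(); g=np.array(o["ee_pos"])-Rm[:,2]*.019
    Q=[]
    for n in names:
        i=camera_info(n); p,d=camera(n); r=finder.cut_out(n,"long_stick")
        if not r: continue
        P=pts(n,d,cv2.erode(r[0]["mask"].astype(np.uint8),np.ones((5,5)))>0,i)
        q=(P-g)@Rm; q[:,1:]*=-1   # x fwd, y left, z up
        q=q[(abs(q[:,0])<.11)&(abs(q[:,1])<.03)&(abs(q[:,2])<.11)]
        if len(q)>40: Q.append(q[np.random.default_rng(0).choice(len(q),min(len(q),600),False)])
        print(n,r[0]["conf"],len(q))
    def f(v,q):
        y,z,th,ps=v; u=np.array([np.cos(th)*np.cos(ps),np.cos(th)*np.sin(ps),np.sin(th)])
        return np.linalg.norm(np.cross(q-[0,y,z],u),axis=1)-R0
    for q in Q+[np.vstack(Q)]:
        s=least_squares(f,[0,0,pitch0,0],args=(q,),loss="soft_l1",f_scale=.001); th,ps=s.x[2:]
        u=np.array([np.cos(th)*np.cos(ps),np.cos(th)*np.sin(ps),np.sin(th)]); t=(q-[0,s.x[0],s.x[1]])@u
        print("y,z mm",s.x[:2]*1e3,"pitch,yaw deg",np.degrees(s.x[2:]),"rms",np.sqrt(np.mean(s.fun**2))*1e3,"t range",np.percentile(t,[1,99])*1e3)
E
python3 -c "
from h import *
cyl()"
```

```text
wrist 0.85 8043
scene 0.62 323
y,z mm [ 0.0505 -2.1853] pitch,yaw deg [39.6411  1.4398] rms 5.083363312332254 t range [-18.044   47.6413]
y,z mm [-1.7363 -1.0515] pitch,yaw deg [40.828 -0.146] rms 1.6368727116058477 t range [-76.8108   1.7814]
y,z mm [-0.171  -2.2559] pitch,yaw deg [39.8182  1.9926] rms 4.219184122480097 t range [-74.9401  47.6478]
```

Call:
{"method": "carry_out", "body": {"motion": [[[0,0,0],0],[[0,0,0],0],[[0,0,-0.2],0],[[0,0,-0.45],0],[[0,0,-0.7],0],[[0,0,-0.9],0],[[0,0,-0.9],0],[[0,0,-0.9],0]], "force": 35}}

```text
time_s: 6.55
ee_pos: [0.5272, -0.2429, 0.2444]
eef_rot: [-3.141, -0.0, -0.164]
force: [-0.0, -0.2, -4.2]
grip_width: 0.0332
grip_force: 35.0
```

```bash
python3 - <<'E'
from h import *
cyl()
for n in ("top","scene"):
    d=np.load(n+"0.npy"); P=pts(n,d,d>0); q=P[(P[:,2]>.05)&(P[:,0]>.2)&(P[:,0]<.8)&(P[:,1]>.15)&(P[:,1]<.5)]
    h,e=np.histogramdd(q[:,:2],bins=[np.arange(.2,.81,.05),np.arange(.15,.51,.05)]); 
    for a in np.argwhere(h>15):
        m=(abs(q[:,0]-e[0][a[0]]-.025)<.025)&(abs(q[:,1]-e[1][a[1]]-.025)<.025); print(n,e[0][a[0]],e[1][a[1]],len(q[m]),q[m][:,2].max())
go(.56,.118,.25,-5.5)
E
```

```text
wrist 0.84 7949
scene 0.83 555
y,z mm [ 0.0586 -2.1954] pitch,yaw deg [39.7798  0.8916] rms 5.022816381384783 t range [-13.5818  47.4336]
y,z mm [-1.3537 -2.4414] pitch,yaw deg [40.8157  0.0021] rms 1.2607710480162686 t range [-77.9531  34.7771]
y,z mm [-0.4919 -2.6201] pitch,yaw deg [40.5262  1.3557] rms 3.748765130969638 t range [-76.687   47.6218]
top 0.2 0.30000000000000004 585 0.2156568044042878
top 0.2 0.45000000000000007 257 0.13950335969183691
top 0.25 0.25 453 0.2160818307785055
top 0.25 0.30000000000000004 1212 0.21680018146563373
top 0.25 0.3500000000000001 490 0.32420389835132524
top 0.25 0.40000000000000013 180 0.29575546244819173
top 0.25 0.45000000000000007 614 0.14174792042048712
top 0.3 0.25 243 0.21362161508021338
top 0.3 0.30000000000000004 861 0.2150905356142725
top 0.3 0.3500000000000001 1171 0.3253416206124854
top 0.3 0.40000000000000013 206 0.14028717112706934
top 0.3 0.45000000000000007 371 0.13950424911666437
top 0.35 0.25 489 0.19312291760945888
top 0.35 0.30000000000000004 435 0.20739787898256323
top 0.35 0.3500000000000001 1334 0.3249103610235995
top 0.35 
[... 2863 characters left out ...]
.40000000000000013 462 0.36516856405701215
scene 0.5999999999999999 0.25 47 0.3238622510202884
scene 0.5999999999999999 0.30000000000000004 1563 0.36361406960072834
scene 0.5999999999999999 0.3500000000000001 1085 0.3656215116824272
scene 0.6499999999999999 0.25 338 0.3256920099196779
scene 0.6499999999999999 0.30000000000000004 1287 0.365382824509727
scene 0.6499999999999999 0.3500000000000001 52 0.3647220116274733
scene 0.7 0.25 588 0.32528874969438987
scene 0.7 0.30000000000000004 625 0.3555799856619316
scene 0.7499999999999998 0.25 728 0.32530883844008496
scene 0.7499999999999998 0.30000000000000004 109 0.32472390360191866
shift [-0.1306 -1.8069 -0.0337] turn -0.010792413374165116 t 6.75
```

Call:
{"method": "carry_out", "body": {"motion": [[[-0.03,-0.2,0],0],[[-0.05,-0.42,0],0],[[-0.07,-0.65,0],0],[[-0.09,-0.9,0],-0.005],[[-0.09,-0.9,0],-0.0108]]}}

```text
time_s: 7.25
ee_pos: [0.5387, -0.0576, 0.2437]
eef_rot: [-3.14, 0.002, -0.09]
force: [-0.7, -1.5, -2.7]
grip_width: 0.0332
grip_force: 35.0
```

```bash
python3 -c "
from h import *
go(.54,.118,.25,-5.5)"
```

```text
shift [-0.0725 -0.8749 -0.0303] turn 0.0009924283135970965 t 7.25
```

Call:
{"method": "carry_out", "body": {"motion": [[[-0.02,-0.2,0],0],[[-0.04,-0.42,0],0],[[-0.06,-0.65,0],0],[[-0.072,-0.84,-0.03],0],[[-0.072,-0.84,-0.03],0.001],[[-0.072,-0.84,-0.03],0.001],[[-0.072,-0.84,-0.03],0.001]]}}

```text
time_s: 7.95
ee_pos: [0.5405, 0.1053, 0.2499]
eef_rot: [3.141, 0.001, -0.103]
force: [-0.1, -0.4, -3.4]
grip_width: 0.033
grip_force: 35.0
```

```bash
python3 - <<'E'
from h import *
o=ctrl.get_obs(); print(o["ee_pos"],o["eef_rot"])
i=camera_info("wrist"); p,d=camera("wrist"); cv2.imwrite("pics/d_wrist.png",p); np.savez("dw.npz",d=d,o=i["origin"],a=i["attitude"],k=i["camera_matrix"])
for q,z in (("contact",.1193),("disc",.0835),("trough",.085)):
    print(q,[(round(r["conf"],2),r["location"],ray("wrist",r["location"],z,i)) for r in finder.pinpoint("wrist",q)[:2]])
cyl()
E
```

```text
[0.5405 0.1053 0.2499] [ 3.1411  0.0012 -0.1028]
contact [(0.89, [257.9, 55.6], array([0.6664, 0.1081, 0.1193]))]
disc [(0.55, [264.3, 184.7], array([0.557 , 0.1164, 0.0835]))]
trough [(0.87, [264.1, 125.2], array([0.6127, 0.1103, 0.085 ]))]
wrist 0.56 7971
scene 0.21 0
y,z mm [ 0.0152 -2.0166] pitch,yaw deg [39.178   1.5338] rms 5.102401876166383 t range [-17.5436  47.5586]
y,z mm [ 0.0152 -2.0166] pitch,yaw deg [39.178   1.5338] rms 5.102401876166383 t range [-17.5436  47.5586]
```

View pics/d_wrist.png

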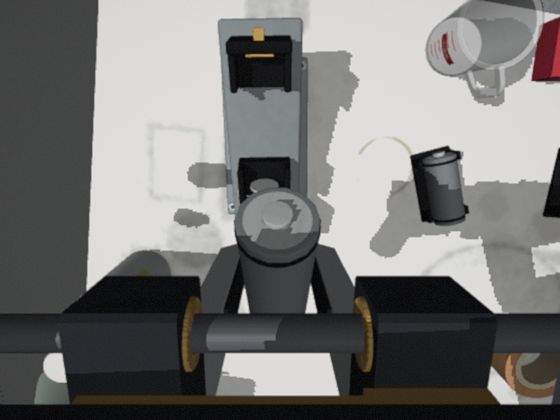

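```bash
cat >> h.py <<'E'
def trough(x,y,yaw):
    return R.from_euler('zy',[yaw,-20],degrees=True).as_matrix(), np.array([x,y,.085])
E
python3 - <<'E'
from h import *
w=np.load("dw.npz"); i=dict(origin=w["o"],attitude=w["a"],camera_matrix=w["k"]); d=w["d"]
src={"wrist":pts("wrist",d,d>0,i)}
for n in ("top","scene"):
    e=np.load(n+"0.npy"); src[n]=pts(n,e,e>0)
M,t=trough(.6127,.111,-5.5)
for n,P in src.items():
    q=(P-t)@M*1e3; q=q[(abs(q[:,0])<110)&(abs(q[:,1])<60)]
    for nm,x0,x1,z0,z1 in (("wall",62,80,19,26),("plate",-20,30,-18,-9),("plate up",40,70,-18,-9),("lipU",38,60,14,24),("lipL",-70,-40,14,24),("hous",-110,-82,32,42)):
        s=q[(q[:,0]>x0)&(q[:,0]<x1)&(q[:,2]>z0)&(q[:,2]<z1)]
        if len(s)>20: print(n,nm,len(s),"y",np.percentile(s[:,1],[1,50,99]),"mid",np.percentile(s[:,1],[1,99]).mean(),"z",np.median(s[:,2]),"x",np.percentile(s[:,0],[2,98]))
    for x0 in range(-30,36,16):
        s=q[(abs(q[:,0]-x0)<8)&(abs(q[:,2]+14)<5)]
        if len(s)>20: print("   plate x",x0,np.percentile(s[:,1],[1,99]),np.percentile(s[:,1],[1,99]).mean())
E
```

```text
wrist wall 1146 y [-23.1439   1.89    26.9546] mid 1.9053483961249746 z 22.914995528954464 x [63.1873 78.4811]
wrist plate 3836 y [-35.1702  -0.2461  34.9806] mid -0.09477146507576606 z -12.9326850069487 x [-18.6899  28.9389]
wrist plate up 616 y [-35.1137 -27.7074  36.3328] mid 0.6095568787354608 z -12.750950304394664 x [40.4235 69.4645]
wrist lipU 425 y [-23.5626  21.0321  26.8723] mid 1.6548317932161662 z 19.900821094754377 x [38.4069 59.6705]
wrist lipL 394 y [-24.4909   9.6986  25.5078] mid 0.5084462950153004 z 19.38311390224434 x [-68.416  -40.7205]
   plate x -30 [-35.366   34.5102] -0.4278914736578123
   plate x -14 [-35.8708  34.6934] -0.5887429128586561
   plate x 2 [-35.1607  34.8961] -0.13234156690571197
   plate x 18 [-34.9091  35.0163] 0.05362299650375135
   plate x 34 [-35.3054  35.7558] 0.2252309542292963
top wall 116 y [-23.1333   0.4218  25.9931] mid 1.4299192375065903 z 21.770354566268278 x [63.8385 77.0644]
top plate 634 y [-35.5184  -0.7997  34.257 ] mid -0.63067793755609 z -14.128538507283281 x [-18.6758  29.1696]
top plate up 75 y [-35.4096 -28.8325  36.143 ] m
[... 909 characters left out ...]
[24.9251 30.4661 35.8172] mid 30.371153118243484 z -12.968615333217498 x [40.851 69.383]
scene lipU 99 y [-24.1505 -18.2219  26.1569] mid 1.0031696384126025 z 20.208912524311753 x [38.6363 59.8777]
scene lipL 171 y [-25.0731   6.8809  25.3433] mid 0.13507282304320434 z 20.023543559337345 x [-69.291  -40.8517]
scene hous 484 y [-25.7267   1.806   25.6626] mid -0.03203077166493529 z 38.75526201440232 x [-109.0531  -82.376 ]
   plate x -30 [-34.8269  34.3221] -0.25242622818104365
   plate x -14 [-35.2608  34.4347] -0.41303371965964075
   plate x 2 [-35.6494  34.7927] -0.42835186142806947
   plate x 18 [-35.024   34.9438] -0.04009722287344886
   plate x 34 [-34.7946  35.4082] 0.30679960712315335
```

```bash
python3 - <<'E'
from h import *
w=np.load("dw.npz"); i=dict(origin=w["o"],attitude=w["a"],camera_matrix=w["k"]); d=w["d"]
src={"wrist":pts("wrist",d,d>0,i)}
for n in ("top","scene"):
    e=np.load(n+"0.npy"); src[n]=pts(n,e,e>0)
M,t=trough(.6127,.1114,-4.9)
for n,P in src.items():
    q=(P-t)@M*1e3; q=q[(abs(q[:,0])<130)&(abs(q[:,1])<60)]
    for nm,z0,z1,y0,y1,x0,x1 in (("wall",20,25,8,24,50,100),("lipsU",16,23,20,25,20,63),("lipsL",16,23,20,25,-75,0),("hous",34,41,0,25,-130,-60),("floorU",-3,3,0,15,20,70),("floorL",-3,3,0,15,-75,0)):
        s=q[(abs(q[:,1])>y0)&(abs(q[:,1])<y1)&(q[:,2]>z0)&(q[:,2]<z1)&(q[:,0]>x0)&(q[:,0]<x1)]
        if len(s)>10: print(n,nm,len(s),"x",np.percentile(s[:,0],[1,50,99]),"y mid",np.percentile(s[:,1],[1,99]).mean(),"z",np.median(s[:,2]))
E
```

```text
wrist wall 717 x [50.8574 68.8899 74.7364] y mid -0.10113565681416681 z 22.868456008113395
wrist lipsU 439 x [35.5419 49.7579 62.7193] y mid 0.20898601272075723 z 20.018516683277923
wrist lipsL 269 x [-70.6781 -48.0984 -36.228 ] y mid 0.2553105275819334 z 19.446793758929747
wrist floorU 1057 x [35.5852 48.1333 60.5244] y mid 0.14359918493405122 z 1.2231577463423926
wrist floorL 604 x [-69.417  -45.2157 -35.8008] y mid 0.15274506952262978 z 0.8491547545645575
top wall 62 x [52.0384 69.0328 74.7684] y mid -0.2558591098011469 z 21.799964453552082
top lipsU 51 x [35.6593 49.4923 61.9541] y mid -0.08144052484644249 z 18.83005880275686
top lipsL 68 x [-73.3513 -56.7275 -35.9176] y mid -0.02626480223072747 z 18.758678739470103
top hous 330 x [-115.8839  -98.6263  -81.2178] y mid 0.00266233576223307 z 36.884547450701945
top floorU 147 x [35.404  48.2023 61.7369] y mid -0.00671307868696136 z 0.2396400823562959
top floorL 147 x [-73.0268 -49.6104 -35.8034] y mid 0.07824614233518812 z -0.03943300944014923
scene wall 105 x [51.6155 65.8051 73.5612] y mid -0.05641270524962749 z 23.202248600643276
scene lipsU 94 x [34.0704 48.1652 62.3436] y mid -0.09673072584225828 z 20.23946791896713
scene lipsL 137 x [-74.3158 -57.3426 -37.6827] y mid 0.05514468270922279 z 20.306236465493495
scene hous 567 x [-117.6965 -100.2935  -82.2759] y mid 0.33948593380195824 z 38.79111194558818
scene floorU 170 x [34.0787 47.306  64.2371] y mid -0.46499700087080686 z 1.7877203314962067
scene floorL 178 x [-74.9107 -57.1382 -37.5817] y mid -1.3966958230674011 z 1.6723250619991405
```

```bash
cat >> h.py <<'E'
T0=(.612,.1114,-4.9); ZO=2.2e-3
def tcp(xl,zl,th,L=81.):
    M,t=trough(*T0); a=np.radians(th); c,s=np.cos(a),np.sin(a)
    return M@(np.array([xl-17*s+L*c,0,zl+17*c+L*s])*1e-3)+t+[0,0,ZO-.019]
def plan(*w,yaw=-4.9):
    for k in w: print(k,tcp(*k[:3])); go(*tcp(*k[:3]),yaw)
E
python3 -c "
from h import *
plan((-36,35,20),(-36,3,20))"
```

```text
(-36, 35, 20) [0.6172 0.1085 0.1538]
shift [ 0.3795 -0.0526  0.4842] turn -0.002734471415190179 t 8.35
(-36, 3, 20) [0.6281 0.1085 0.1238]
shift [ 0.4339 -0.0582  0.6345] turn -0.002734471415190179 t 8.35
```

Call:
{"method": "carry_out", "body": {"motion": [[[0.15,-0.03,0.05],-0.0027],[[0.3,-0.053,0.15],-0.0027],[[0.38,-0.053,0.3],-0.0027],[[0.38,-0.053,0.484],-0.0027],[[0.38,-0.053,0.484],-0.0027],[[0.38,-0.053,0.484],-0.0027]]}}

```text
time_s: 8.95
ee_pos: [0.6173, 0.1089, 0.1547]
eef_rot: [-3.142, 0.0, -0.085]
force: [0.9, 0.3, -2.3]
grip_width: 0.033
grip_force: 35.0
```

```bash
python3 - <<'E'
from h import *
for n in ("scene","top"):
    p,d=camera(n); c=p[150:350,120:400] if n=="scene" else p[140:300,120:330]
    cv2.imwrite(f"pics/a_{n}.png",cv2.resize(c,None,fx=2.6,fy=2.6)); np.save(f"a_{n}.npy",d)
cyl(("scene","top"))
print(ctrl.get_obs()["eef_rot"])
plan((-36,3,20),(-60,1.5,20))
E
```

```text
scene 0.8 772
y,z mm [-0.9732 -1.2977] pitch,yaw deg [40.97    0.5933] rms 1.0819602228679246 t range [-76.8027  17.9596]
y,z mm [-0.9732 -1.2977] pitch,yaw deg [40.97    0.5933] rms 1.0819602228679246 t range [-76.8027  17.9596]
[-3.1411 -0.0021 -0.0852]
(-36, 3, 20) [0.6281 0.1085 0.1238]
shift [ 0.0523 -0.0019  0.1582] turn 5.7598136370828875e-05 t 9.25
(-60, 1.5, 20) [0.6062 0.1105 0.1142]
shift [-0.0581 -0.0028  0.2059] turn 5.7598136370828875e-05 t 9.25
```

View pics/a_scene.png

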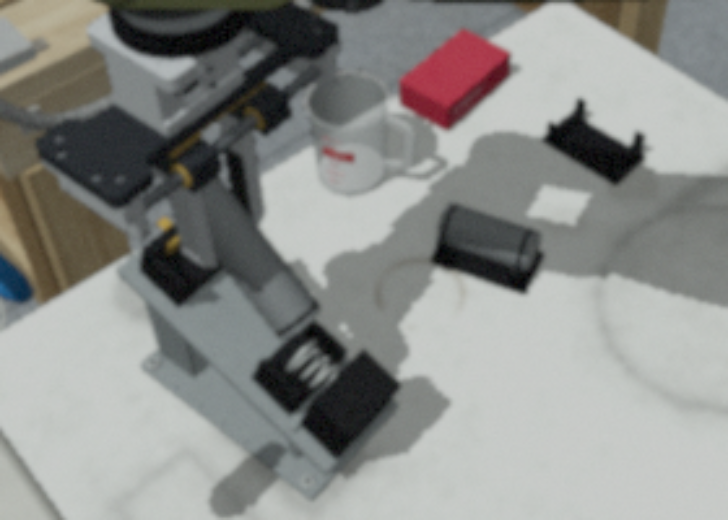

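Call:
{"method": "carry_out", "body": {"motion": [[[0.026,-0.002,0.05],0],[[0.052,-0.002,0.1],0],[[0.052,-0.002,0.14],0],[[0.052,-0.002,0.158],0],[[0.052,-0.002,0.158],0],[[0.052,-0.002,0.158],0]]}}

```text
time_s: 9.85
ee_pos: [0.6277, 0.1084, 0.1223]
eef_rot: [-3.142, 0.0, -0.085]
force: [-0.3, -0.8, -2.7]
grip_width: 0.0329
grip_force: 35.0
```

```bash
python3 - <<'E'
from h import *
cyl(("scene",))
plan((-36,3,20),(-46,1.5,20),(-60,1.5,20))
E
```

```text
scene 0.83 727
y,z mm [-0.8942 -1.2127] pitch,yaw deg [41.0366  0.6749] rms 1.1649936574470963 t range [-76.7787  17.7636]
y,z mm [-0.8942 -1.2127] pitch,yaw deg [41.0366  0.6749] rms 1.1649936574470963 t range [-76.7787  17.7636]
(-36, 3, 20) [0.6281 0.1085 0.1238]
shift [ 0.0019 -0.0003 -0.006 ] turn 5.51130903109959e-05 t 9.95
(-46, 1.5, 20) [0.6193 0.1093 0.1189]
shift [-0.0426 -0.0008  0.0181] turn 5.51130903109959e-05 t 9.95
(-60, 1.5, 20) [0.6062 0.1105 0.1142]
shift [-0.1084 -0.0012  0.0419] turn 5.51130903109959e-05 t 9.95
```

Call:
{"method": "carry_out", "body": {"motion": [[[-0.02,0,0.006],0],[[-0.043,0,0.014],0],[[-0.065,0,0.022],0],[[-0.087,0,0.03],0],[[-0.108,-0.001,0.038],0],[[-0.108,-0.001,0.038],0],[[-0.108,-0.001,0.038],0]]}}

```text
time_s: 10.65
ee_pos: [0.607, 0.1103, 0.1156]
eef_rot: [-3.141, -0.004, -0.085]
force: [7.2, -1.1, 0.1]
grip_width: 0.0331
grip_force: 35.0
```

```bash
python3 - <<'E'
from h import *
cyl(("scene",))
p,d=camera("scene"); cv2.imwrite("pics/c_scene.png",cv2.resize(p[190:330,150:320],None,fx=4,fy=4))
plan((-60,1.5,20),(-66,1,10),(-70,0,0))
E
```

```text
scene 0.85 711
y,z mm [-1.6117 -1.1308] pitch,yaw deg [41.399  -0.3419] rms 1.119628558338229 t range [-77.0036  16.0575]
y,z mm [-1.6117 -1.1308] pitch,yaw deg [41.399  -0.3419] rms 1.119628558338229 t range [-77.0036  16.0575]
(-60, 1.5, 20) [0.6062 0.1105 0.1142]
shift [-0.0043 -0.0007  0.0071] turn 3.0622096692874776e-05 t 10.8
(-66, 1, 10) [0.6112 0.1105 0.1018]
shift [ 0.0207 -0.0026  0.0691] turn 3.0622096692874776e-05 t 10.8
(-70, 0, 0) [0.6165 0.1105 0.0879]
shift [ 0.0465 -0.0047  0.1384] turn 3.0622096692874776e-05 t 10.8
```

View pics/c_scene.png

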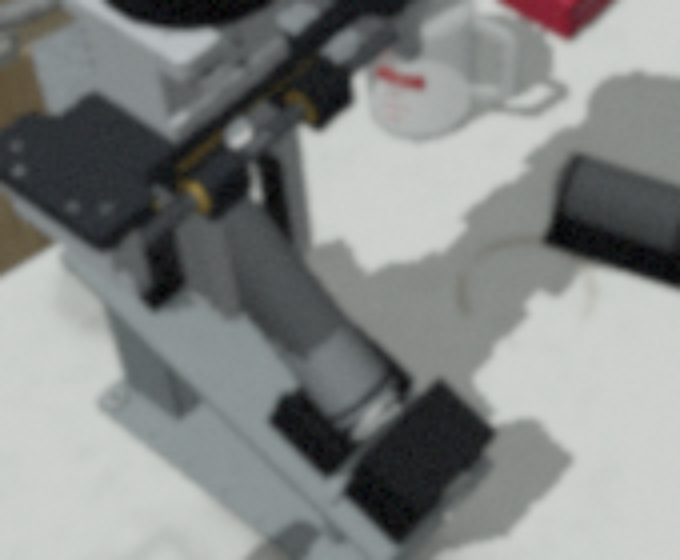

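Call:
{"method": "carry_out", "body": {"motion": [[[-0.011,0,0.005],0],[[-0.022,0,0.012],0],[[-0.022,0,0.012],0],[[-0.022,0,0.012],0]]}}

```text
time_s: 11.2
ee_pos: [0.6028, 0.1107, 0.1135]
eef_rot: [-3.141, -0.004, -0.085]
force: [8.7, -0.4, 2.7]
grip_width: 0.0329
grip_force: 35.0
```

```bash
python3 - <<'E'
from h import *
print(ctrl.get_obs()["force"])
plan((-64,1,20),(-66,1,15),(-68,.5,10),(-70,0,5),(-72,0,0))
E
```

```text
[ 8.6939 -0.3669  2.7126]
(-64, 1, 20) [0.6026 0.1109 0.1123]
shift [-0.0012 -0.0005  0.0059] turn 4.236174796062964e-05 t 11.2
(-66, 1, 15) [0.6062 0.1107 0.1069]
shift [ 0.0167 -0.0014  0.0329] turn 4.236174796062964e-05 t 11.2
(-68, 0.5, 10) [0.6095 0.1106 0.1006]
shift [ 0.0332 -0.0024  0.0646] turn 4.236174796062964e-05 t 11.2
(-70, 0, 5) [0.6124 0.1106 0.0939]
shift [ 0.0473 -0.0034  0.0983] turn 4.236174796062964e-05 t 11.2
(-72, 0, 0) [0.6146 0.1106 0.0872]
shift [ 0.0581 -0.0044  0.1316] turn 4.236174796062964e-05 t 11.2
```

Call:
{"method": "carry_out", "body": {"motion": [[[0.006,0,0.015],0],[[0.015,-0.001,0.033],0],[[0.024,-0.001,0.05],0],[[0.031,-0.001,0.065],0],[[0.031,-0.001,0.065],0]]}}

```text
time_s: 11.7
ee_pos: [0.6099, 0.1103, 0.1011]
eef_rot: [-3.141, -0.006, -0.085]
force: [10.7, -2.2, 6.8]
grip_width: 0.033
grip_force: 35.0
```

```bash
python3 - <<'E'
from h import *
print(ctrl.get_obs()["force"],ctrl.get_obs()["moment"])
cyl(("scene",),pitch0=.5)
p,d=camera("scene"); cv2.imwrite("pics/e_scene.png",cv2.resize(p[190:330,150:320],None,fx=4,fy=4))
plan((-68,.5,10),(-70,0,5),(-72,0,0))
E
```

```text
[10.6851 -2.1647  6.7616] [-0.266  -1.6727  0.0384]
scene 0.81 702
y,z mm [-1.2798 -2.7849] pitch,yaw deg [29.5838  0.2318] rms 1.1438325259128075 t range [-75.4712  13.8318]
y,z mm [-1.2798 -2.7849] pitch,yaw deg [29.5838  0.2318] rms 1.1438325259128075 t range [-75.4712  13.8318]
(-68, 0.5, 10) [0.6095 0.1106 0.1006]
shift [-0.0013 -0.0013  0.0033] turn 1.8013083148069422e-05 t 11.85
(-70, 0, 5) [0.6124 0.1106 0.0939]
shift [ 0.0128 -0.0023  0.0371] turn 1.8013083148069422e-05 t 11.85
(-72, 0, 0) [0.6146 0.1106 0.0872]
shift [ 0.0236 -0.0033  0.0704] turn 1.8013083148069422e-05 t 11.85
```

View pics/e_scene.png

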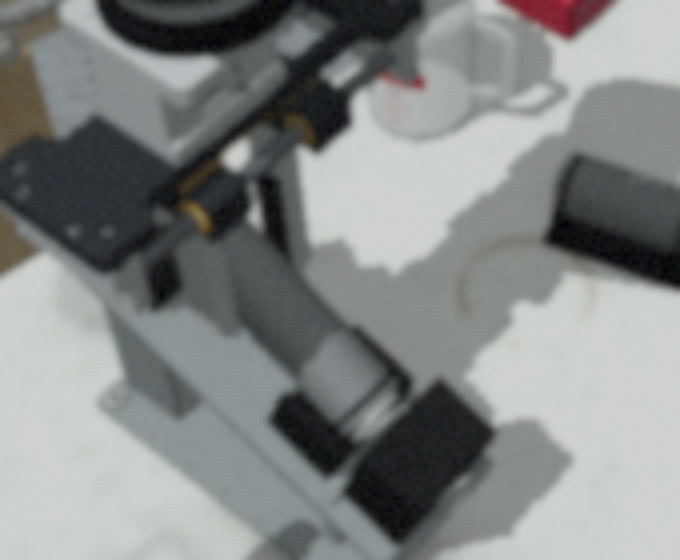

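Call:
{"method": "carry_out", "body": {"motion": [[[0.007,-0.001,0.017],0],[[0.014,-0.001,0.035],0],[[0.023,-0.002,0.053],0],[[0.03,-0.002,0.07],0],[[0.03,-0.002,0.07],0]]}}

```text
time_s: 12.35
ee_pos: [0.6152, 0.1102, 0.0891]
eef_rot: [-3.141, -0.005, -0.085]
force: [-5.7, -3.7, 26.4]
grip_width: 0.0328
grip_force: 35.0
```

```bash
python3 - <<'E'
from h import *
print(ctrl.get_obs()["force"],ctrl.get_obs()["moment"])
cyl(("scene",),pitch0=.4)
plan((-70,0,0))
E
```

```text
[-5.723  -3.6779 26.4018] [-0.7865  1.129   0.043 ]
scene 0.66 601
y,z mm [-1.3882 -2.609 ] pitch,yaw deg [19.4645  0.4556] rms 1.1065865553057972 t range [-73.2156   8.2769]
y,z mm [-1.3882 -2.609 ] pitch,yaw deg [19.4645  0.4556] rms 1.1065865553057972 t range [-73.2156   8.2769]
(-70, 0, 0) [0.6165 0.1105 0.0879]
shift [ 0.0063 -0.0019  0.006 ] turn 5.840016034116733e-05 t 12.45
```

Call:
{"method": "carry_out", "body": {"motion": [[[0.003,0,-0.004],0],[[0.01,0,-0.007],0],[[0.018,0,-0.01],0],[[0.018,0,-0.01],0]]}}

```text
time_s: 12.85
ee_pos: [0.6161, 0.1102, 0.0894]
eef_rot: [3.141, 0.003, -0.085]
force: [-21.2, -2.0, 23.2]
grip_width: 0.0329
grip_force: 35.0
```

Call:
{"method": "carry_out", "body": {"motion": [[[0,0,0],0],[[0,0,0],0],[[0,0,0],0],[[0,0,0],0],[[0,0,0],0]], "hand": -0.2}}

```text
time_s: 13.35
ee_pos: [0.6175, 0.1101, 0.0871]
eef_rot: [3.142, 0.0, -0.085]
force: [-1.2, -0.5, -0.4]
grip_width: 0.0564
grip_force: 0.0
```

```bash
python3 - <<'E'
from h import *
cyl(("scene",),pitch0=.4)
E
```

```text
scene 0.9 720
y,z mm [-1.5575  0.3209] pitch,yaw deg [19.8455 -0.1952] rms 1.1844762031134681 t range [-74.6139  10.2179]
y,z mm [-1.5575  0.3209] pitch,yaw deg [19.8455 -0.1952] rms 1.1844762031134681 t range [-74.6139  10.2179]
```

Call:
{"method": "carry_out", "body": {"motion": [[[0,0,-0.1],0],[[0,0,-0.3],0],[[0,0,-0.5],0],[[0,0,-0.7],0],[[-0.2,0,-0.85],0],[[-0.35,0,-0.85],0],[[-0.35,0,-0.85],0]]}}

```text
time_s: 14.15
ee_pos: [0.5459, 0.1165, 0.2588]
eef_rot: [-3.141, -0.002, -0.084]
force: [0.2, 0.2, -0.5]
grip_width: 0.0562
grip_force: 0.0
```

```bash
python3 - <<'E'
from h import *
M,t=trough(*T0)
for n in ("scene","wrist"):
    i=camera_info(n); p,d=camera(n); r=finder.cut_out(n,"long_stick")
    cv2.imwrite(f"pics/f_{n}.png",cv2.resize(p[190:330,150:320],None,fx=4,fy=4) if n=="scene" else p)
    P=(pts(n,d,d>0,i)-t)@M*1e3
    for x in (-60,-45,-10,15,45,58):
        s=P[(abs(P[:,0]-x)<3)&(abs(P[:,1])<3)]; print(n,x,"top z",np.median(s[:,2]) if len(s) else None)
    s=P[(abs(P[:,1])<10)&(abs(P[:,2]-33)<3)]; print("x ext",np.percentile(s[:,0],[1,99]) if len(s) else None)
    for q,z in (("long_stick_button",.1228),("contact",.1193)):
        print(q,[(round(r["conf"],2),(ray(n,r["location"],z,i)-t)@M*1e3) for r in finder.pinpoint(n,q)[:2]])
print(ctrl.get_obs()["time_s"],ctrl.get_obs()["ee_pos"])
E
```

```text
scene -60 top z 35.72938860558559
scene -45 top z 36.005259590552875
scene -10 top z 35.760019058309446
scene 15 top z 36.29877986312097
scene 45 top z 35.069808162521376
scene 58 top z 35.22107580590781
x ext [-346.2883  598.8383]
long_stick_button [(0.83, array([71.1792, -1.3888, 14.4567])), (0.36, array([-10.7925,  17.8129,  43.5859]))]
contact [(0.67, array([65.3312, -7.634 , 13.0469]))]
wrist -60 top z 34.11365276219767
wrist -45 top z 34.172772404086786
wrist -10 top z 34.274430846744295
wrist 15 top z 34.30553377146784
wrist 45 top z 34.435314333910554
wrist 58 top z 284.55433631564495
x ext [-345.2951   59.6637]
long_stick_button [(0.75, array([61.7401,  0.5685, 17.8188]))]
contact [(0.56, array([63.8508,  1.4454, 13.3015]))]
14.55 [0.5482 0.1159 0.2567]
```

View pics/f_wrist.png

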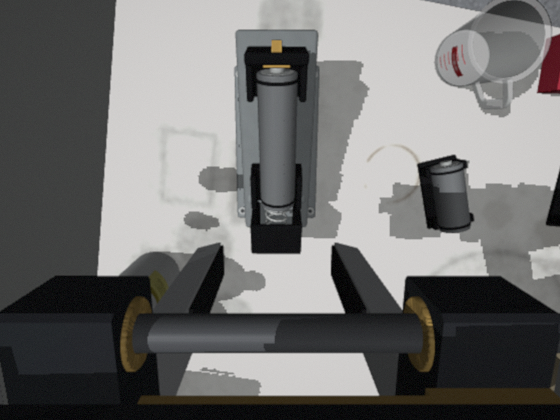

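View pics/f_scene.png

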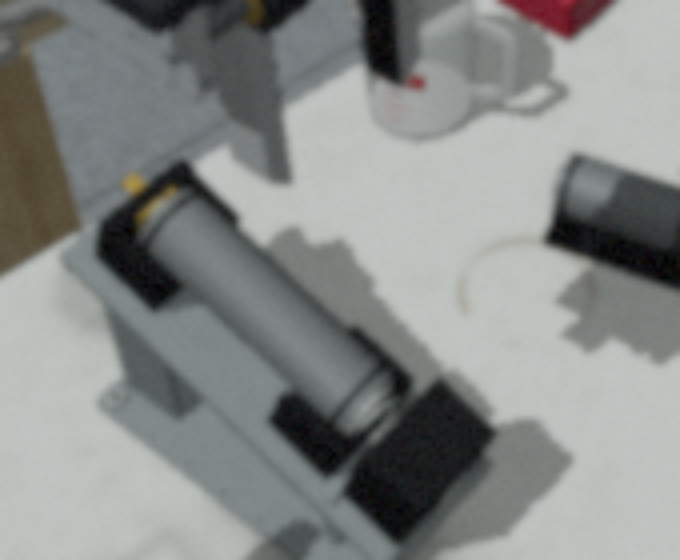

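The stick lies flush in both saddles: its top is at about z = 34 mm all along. The button, at about (276,70) in the wrist picture, is behind the end wall on the contact, and the gripper is clear.

```bash
python3 -c "
from h import *
print(ctrl.hand_in())"
```

```text
the job is handed in; nothing more can be done
None
```

The long stick is seated in the dock, flat in both saddles with its button on the contact and the spring pressed behind it; the gripper is clear, nothing else was moved, and the job was handed in at about 14.6 s.

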